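# Lay out the play-bakery set and hold up the muffin in tongs

## Task

The toy bakery set is to be photographed for a second-hand sale: spread the heap of four toy macarons over the blue tray in a single flat layer, with a good finger's breadth (about 20 mm) clear between all the pieces, so that the red-cased muffin standing on the tray is free all round too. Then take the spring tongs from their rest, close them on the muffin and lift it straight over the tray, about 15 cm above it, and finish while still holding it there, still, in the tongs. Lift the muffin only with the tongs, never with the gripper's own fingers, keep the macarons laid out as they are, and leave the other toys alone.

Things in the scene. Friction and masses are not known exactly. Their poses are not given: they have to be found in the camera images.
- tray: Shallow blue rectangular tray, fixed to the table, 220 mm (own x) by 340 mm (own y) outside, walls 5 mm thick, rim 12 mm high. Origin: centre of its underside, on the table; its inner floor lies 5 mm above the origin.
- muffin_center (a point): Toy muffin: upright cylinder (red ribbed case) 44 mm in diameter with straight sides up to 30 mm, then a brown dome, 48 mm tall in all, about 45 g, flat base. This point is on its axis, 24 mm above its base. It starts standing on the tray floor right beside the heap.
- mac_a_center (a point): Toy macaron, green: a rigid round disc 42 mm in diameter and 28 mm tall, flat top and bottom, about 35 g. This point is its centre. It starts on the tray floor, almost touching the other two lower ones.
- mac_b_center (a point): Toy macaron, yellow: a rigid round disc 42 mm in diameter and 28 mm tall, flat top and bottom, about 35 g. This point is its centre. It starts on the tray floor, almost touching the other two lower ones.
- mac_c_center (a point): Toy macaron, white: a rigid round disc 42 mm in diameter and 28 mm tall, flat top and bottom, about 35 g. This point is its centre. It starts on the tray floor, almost touching the other two lower ones.
- mac_d_center (a point): Toy macaron, orange: a rigid round disc 42 mm in diameter and 28 mm tall, flat top and bottom, about 35 g. This point is its centre. It starts lying on top of the other three.
- tongs_grip (a point): Spring tongs (90 g) lying level in the wooden rest; own x points to the tips, y sideways, z up. This point is midway between two black rubber grip pads (40 mm long in x, 24 mm tall, centred on this height, 100 mm above the table at rest). Squeeze the pads together along own y. Outer faces 62 mm apart when free, 44 mm when closed on the muffin. Black hinge block 90 mm behind.
- tongs_mouth (a point): Point midway between the two upright red tip plates of the tongs (30 mm long in x, 30 mm tall, 4 mm thick): 115 mm ahead of and 62 mm below tongs_grip, same axes. Gap between the plates: 85 mm when free, 66 mm with the grip pads squeezed to 54 mm, 44 mm with the pads at 44 mm.
- tongs_left (a joint): How far each tong arm is squeezed in, rad: 0 = fully open (springs back to this), about 0.10 = closed on the muffin, 0.16 = stop. Both arms close evenly. The spring pushes the pads apart with about 4 N when free, 7 N when closed on the muffin; squeezing with 30 to 50 N holds the muffin firmly.
- tong_rest: Fixed wooden tong rest, 175 x 94 mm: a post under the tongs' hinge block and a crossbar (top 88 mm above the table, with 10 mm upstands at its ends) under the arms 47 mm ahead of tongs_grip. Tongs lie on it freely: lift them straight up; nothing stands beside the grip pads. Origin: on the table under tongs_grip; x towards the tips.
- pail: Bystander, leave alone: red toy pail, 116 mm wide at the rim, 105 mm tall. Origin at the centre of its base.
- bubbles: Bystander, leave alone: green bubble bottle with yellow cap, 56 mm across, 160 mm tall. Origin at the centre of its base.
- car: Bystander, leave alone: red and yellow toy car with blue wheels, 120 x 84 x 81 mm. Origin at the centre of its base.
- cone: Bystander, leave alone: orange toy cone, 90 mm across its foot, 140 mm tall. Origin at the centre of its base.
- puzzle: Bystander, leave alone: upright wooden puzzle shape on a 150 x 30 mm foot, 90 mm tall. Origin at the centre of its base.
- mug: Bystander, leave alone: blue mug, 72 mm across, 85 mm tall, handle on one side. Origin at the centre of its base.

How it is judged:
On the way, in this order (a step that is already met when the one before it is completed fails the run):
1. the four macarons lie flat on the tray in one layer, at least 8 mm clear of each other and of the muffin, which still stands on the tray (z of mac_a_center in the frame of tray between 0.012 and 0.025 m and x of mac_a_center in the frame of tray between -0.105 and 0.105 m and y of mac_a_center in the frame of tray between -0.165 and 0.165 m and z of mac_b_center in the frame of tray between 0.012 and 0.025 m and x of mac_b_center in the frame of tray between -0.105 and 0.105 m and y of mac_b_center in the frame of tray between -0.165 and 0.165 m and z of mac_c_center in the frame of tray between 0.012 and 0.025 m and x of mac_c_center in the frame of tray between -0.105 and 0.105 m and y of mac_c_center in the frame of tray between -0.165 and 0.165 m and z of mac_d_center in the frame of tray between 0.012 and 0.025 m and x of mac_d_center in the frame of tray between -0.105 and 0.105 m and y of mac_d_center in the frame of tray between -0.165 and 0.165 m and horizontal distance between mac_a_center and mac_b_center above 0.05 m and horizontal distance between each of mac_a_center, mac_b_center and mac_c_center above 0.05 m and horizontal distance between each of mac_a_center, mac_b_center, mac_c_center and mac_d_center above 0.05 m and horizontal distance between each of mac_a_center, mac_b_center, mac_c_center, mac_d_center and muffin_center above 0.052 m and angle between muffin_center's own z axis and vertical below 0.2 rad and z of muffin_center in the frame of tray below 0.036 m), for 0.2 s.
2. the muffin is lifted in the tongs, touched by both tips, not by the gripper (z of muffin_center in the frame of tray above 0.11 m and contact force between muffin and tongs_left above 0.5 N and contact force between muffin and tongs_right above 0.5 N and contact force between the fingers and tongs above 1 N and contact force between muffin and the arm below 0.1 N and contact force between muffin and the fingers below 0.1 N), for 0.2 s.
At the end, for the whole second after the job is handed in: The gripper holds the tongs, both tips press on the muffin (over 0.5 N each), its centre is over the tray and more than 110 mm above the tray's underside, nearly still (under 30 mm/s) and not touched by the gripper; the four macarons still lie flat on the tray, their centres more than 50 mm apart (all of step 2 and x of muffin_center in the frame of tray between -0.11 and 0.11 m and y of muffin_center in the frame of tray between -0.17 and 0.17 m and z of mac_a_center in the frame of tray between 0.012 and 0.025 m and x of mac_a_center in the frame of tray between -0.105 and 0.105 m and y of mac_a_center in the frame of tray between -0.165 and 0.165 m and z of mac_b_center in the frame of tray between 0.012 and 0.025 m and x of mac_b_center in the frame of tray between -0.105 and 0.105 m and y of mac_b_center in the frame of tray between -0.165 and 0.165 m and z of mac_c_center in the frame of tray between 0.012 and 0.025 m and x of mac_c_center in the frame of tray between -0.105 and 0.105 m and y of mac_c_center in the frame of tray between -0.165 and 0.165 m and z of mac_d_center in the frame of tray between 0.012 and 0.025 m and x of mac_d_center in the frame of tray between -0.105 and 0.105 m and y of mac_d_center in the frame of tray between -0.165 and 0.165 m and horizontal distance between mac_a_center and mac_b_center above 0.05 m and horizontal distance between each of mac_a_center, mac_b_center and mac_c_center above 0.05 m and horizontal distance between each of mac_a_center, mac_b_center, mac_c_center and mac_d_center above 0.05 m and linear speed of muffin below 0.03 m/s); the arm keeps its last pose, push and grip.
It fails at once if the muffin is lifted with the gripper's own fingers (contact force between muffin and the fingers above 0.5 N and z of muffin_center in the frame of tray above 0.06 m).
It fails at once if a bystander is pushed more than 30 mm or knocked over (distance of any of pail, bubbles, car, cone, puzzle, mug from where it was at the start of the episode above 0.03 m or angle between any of pail, bubbles, car, cone, puzzle, mug's own z axis and vertical above 0.4 rad).
It also fails if it takes over 67 s, if anything falls off the work surface, if the arm or the gripper's body presses on something with over 40 N, if the wrist force passes 120 N, or if a joint passes its speed limit or range.

## Robot

A 6-joint arm with a two-finger parallel gripper is mounted at the origin on the work surface. World frame = base frame: x ahead of the robot, y to its left, z up, the work surface at z = 0. Lengths are in m, angles in rad, forces in N, time in s.
With the tool pointing down it reaches from about 0.25 to 0.775 m from the base axis. Payload 8.9 kg.
Tool frame: the origin (TCP) lies between the finger pads; the fingertips stand 8 mm ahead of it and the grasp point (between the pads) lies 11 mm behind it (ctrl.tip_reach is the distance from the TCP to the fingertips, in m); z points along the fingers, y is the line along which they close (so a half turn about z gives the same grasp; the last joint's range is limited). The gripper opens to 85 mm and grips with 20 to 120 N. Pads are 22 mm wide; open, the fingers measure 114 mm over their backs; the gripper's body (76 mm by 85 mm) begins 54 mm behind the grasp point. The pads swing forward as they close: fully open they stand 13 mm farther back than shut.
Start: joints at [-1.462, 0.291, -0.153, 1.127, 0, 1.431], TCP at [0.129, -0.509, 0.202] pointing down, gripper open.
Joint ranges: [-2.52, 2.52], [-0.91, 1.74], [-1.3, 1.37], [-1.96, 2.02], [-1.52, 1.47], [-3.14, 3.14]. Speed limits (rad/s): [2.22, 2.22, 2.79, 3.14, 3.14, 3.14].

## Interface

Orientations are given as a 3x3 rotation matrix whose columns are the frame's x, y, z axes.
In Python, from bench import ctrl gives the robot as it stands. The module is installed in compiled form; this text tells all that it offers.
- The arm moves only by the tool move_arm, never from a script. Its argument "rows" is a list of rows, each an object of numbers: "tx", "ty", "tz": the shift along the tool's x, y, z in m; "yaw": the turn about the tool's z in rad. A call has 1 to 12 rows; each row is the pose to reach, as a shift and turn from the pose commanded when the call began, along the tool's axes at that moment; what a row does not reach only later rows make up. A row lasts 1/10 s, in which the tool goes at most 50 mm and 8.59 degrees, less where a joint would pass 70% of its speed; a pose out of reach is approached as far as the arm can. A call with a gripper value outside its range is refused whole. "fingers" is the closure, from 0 (fully open) to 1 (shut), set as the call begins (left out, the last holds). The fingers move at their own pace and stop on an object; "force" is the grip in N (left out, the last holds). Time passes only in rows, so rows that repeat a pose let the fingers close. It gives the time, the measured TCP pose, the force, the opening and the grip force at its end, in the units of the state.
- ctrl.state(): the state, without advancing time (a new reading comes with each control period).
- ctrl.grab_frame(name): name is "scene" or "top" or "wrist"; returns a dict with "image" (420x560x3 uint8, red, green, blue), "z_map" (420x560 float32, m along the optical axis (not along the pixel's ray), 0 where there is no reading), "fx", "fy", "cx", "cy" (pixels), "origin" and "rotation" of the camera in the world. Camera axes: x right, y down, z forward; pixel columns grow to the right and rows downward; lengths in m; the calibration is good to about 2 mm. A picture is of the moment at which its call begins.
- ctrl.hand_in(): hands the job in; it is judged then, once.
The state is a dict: "t": time; "joints": joint angles; "qvel": joint speeds; "effort": joint torques, N m; "ee_pos": TCP position; "orientation": TCP orientation; "ft_force": force on the tool from outside, world axes, zero at the start; "moment": the same for the moment, N m; "finger_gap": finger opening in m; "grasp_force": force on a finger pad.
Only numpy, scipy, OpenCV 4.12 (cv2) and the standard library are available. Lean on these libraries where they do the work, as an engineer would, in place of code of your own. Each camera call takes 0.05 s, during which the arm holds its last target. There are 200 camera calls.

## Working session

There is one attempt and no reset: what is moved stays moved. The work goes in short steps, Python scripts to look and compute and a tool call to move; the robot and the scene stay as the last step left them, time stands still between calls to the robot, and variables do not carry over. Pictures are saved under pics/ and viewed, at most 10 in all, crops included, and the job is handed in when it is done.

Besides the shell and the picture viewer there is one more tool, called after "Emit:" as name(argument=value, ...), one argument or row to a line, values as JSON. move_arm: Moves the arm, as the interface text tells. Its arguments: {"type":"object","properties":{"rows":{"type":"array","items":{"type":"object","properties":{"tx":{"type":"number"},"ty":{"type":"number"},"tz":{"type":"number"},"yaw":{"type":"number"}}}},"fingers":{"type":"number"},"force":{"type":"number"}},"required":["rows"]}

```bash
mkdir -p pics; cat > h.py <<'E'
import numpy as np, cv2
from bench import ctrl
def grab(n,save=None):
    f=ctrl.grab_frame(n)
    if save: cv2.imwrite('pics/'+save,f['image'][:,:,::-1])
    return f
def cloud(f):
    z=f['z_map'];v,u=np.mgrid[:z.shape[0],:z.shape[1]]
    p=np.stack([(u-f['cx'])/f['fx']*z,(v-f['cy'])/f['fy']*z,z],-1)
    return p@np.array(f['rotation']).T+np.array(f['origin'])
def tool(p):
    "world displacement target -> tool shift"
    s=ctrl.state();return np.array(s['orientation']).T@(np.array(p)-np.array(s['ee_pos']))
E
python3 - <<'E'
from h import *
f=grab('top','t0.png');np.savez('t0.npz',c=cloud(f),im=f['image']);grab('scene','s0.png')
s=ctrl.state();print(s['ee_pos'],np.round(s['orientation'],3),s['t'],ctrl.tip_reach,s['finger_gap'])
E
```

```text
[ 0.12871619 -0.50855475  0.20192791] [[ 0.969  0.245 -0.   ]
 [ 0.245 -0.969  0.001]
 [ 0.    -0.001 -1.   ]] 0.1 0.008 0.08519569870555078
```

View pics/t0.png

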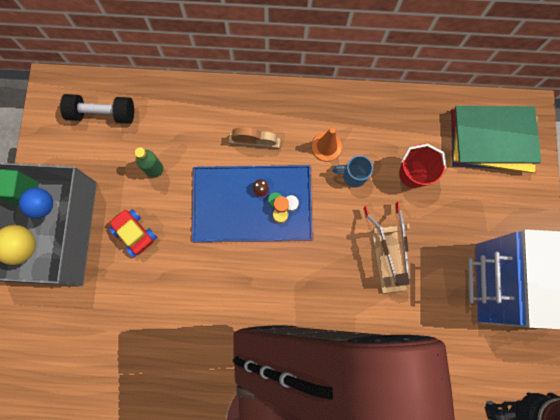

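View pics/s0.png

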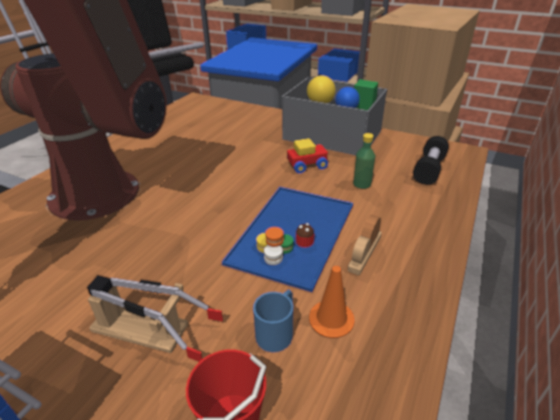

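The top view shows the tray at (193–311, 167–241), the muffin at (260,188), the heap around (281,204) with orange on top, and the tongs around (393,250) with tips pointing away from the robot. I'll measure these next.

```bash
python3 - <<'E'
from h import *
d=np.load('t0.npz');c=d['c'];im=d['im']
for n,(u,v) in dict(trUL=(194,168),trUR=(309,168),trLR=(310,239),trLL=(194,240),muf=(260,186),org=(281,204),grn=(274,198),yel=(280,217),wht=(293,202),tipL=(366,210),tipR=(398,206),padL=(379,257),padR=(402,250),mug=(359,170),cone=(328,145),pail=(422,165),puz=(255,139)).items(): print(n,np.round(c[v,u],3),im[v,u])
hsv=cv2.cvtColor(im,cv2.COLOR_RGB2HSV)
blue=(hsv[...,0]>105)&(hsv[...,0]<125)&(hsv[...,1]>150)&(c[...,2]<.03);blue[:,:185]=0;blue[:,325:]=0
v,u=np.nonzero(blue);P=c[v,u,:2].astype(np.float32);print(cv2.minAreaRect(P))
# tray-height points above floor (heap)
x=im[150:300,180:430];cv2.imwrite('pics/c0.png',cv2.resize(x[:,:,::-1],(800,480),interpolation=cv2.INTER_CUBIC))
# tops by height
r=(slice(170,235),slice(230,305))
C=c[r].reshape(-1,3);H=hsv[r].reshape(-1,3)
for n,m in dict(top=(C[:,2]>.055),).items(): print(n,C[m].mean(0),m.sum())
for n,m in dict(green=(H[:,0]>40)&(H[:,0]<85)&(H[:,1]>90),yellow=(H[:,0]>22)&(H[:,0]<35)&(H[:,1]>100),white=(H[:,1]<60)&(H[:,2]>120),orange=(H[:,0]<16)&(H[:,1]>150)&(H[:,2]>170)).items():
  q=C[m]; print(n,m.sum(),q.mean(0),np.round(q.min(0),3),np.round(q.max(0),3))
E
```

```text
trUL [0.683 0.267 0.011] [ 41  71 124]
trUR [ 0.701 -0.067  0.015] [ 52  92 160]
trLR [ 0.495 -0.079  0.01 ] [ 89  96 144]
trLL [0.473 0.247 0.014] [ 51  93 159]
muf [0.63  0.07  0.053] [105  64  44]
org [0.58  0.009 0.063] [245 142  75]
grn [0.602 0.029 0.032] [ 65 151  91]
yel [0.549 0.009 0.033] [247 227 102]
wht [ 0.593 -0.025  0.036] [248 246 239]
tipL [ 0.579 -0.228  0.048] [189  47  43]
tipR [ 0.595 -0.316  0.052] [233  67  61]
padL [ 0.455 -0.274  0.012] [138 107  77]
padR [ 0.48  -0.342 -0.003] [157 106  71]
mug [ 0.706 -0.214  0.005] [44 61 76]
cone [ 0.754 -0.114  0.075] [113  57  24]
pail [ 0.731 -0.397  0.008] [119  27  28]
puz [0.764 0.092 0.061] [74 48 30]
((0.5906635522842407, 0.0921640396118164), (0.21730628609657288, 0.3362726867198944), 4.193729877471924)
top [0.56527685 0.01305987 0.14634783] 201
green 95 [0.60148272 0.03316324 0.03265066] [0.578 0.013 0.003] [0.621 0.046 0.039]
yellow 104 [0.55258196 0.00829498 0.03357299] [ 0.537 -0.01   0.002] [0.61  0.027 0.041]
white 173 [ 0.59807338 -0.01115245  0.03179609] [ 0.54  -0.041  0.   ] [0.644 0.082 0.059]
orange 164 [0.579479   0.00931876 0.06980257] [ 0.305 -0.008  0.055] [0.601 0.028 1.375]
```

View pics/c0.png

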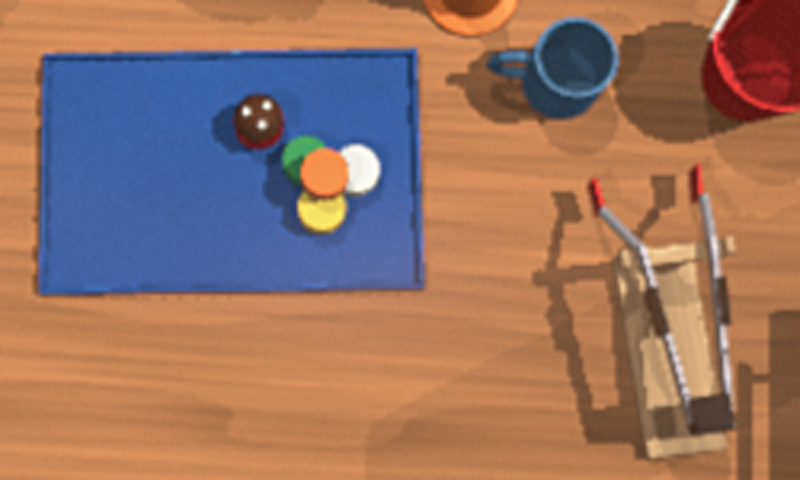

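The crop shows the muffin at crop pixel (258,121). Orange is on top at (325,172), with green at (303,158), yellow at (322,210) and white at (358,168). The tong tips are at (597,195) and (698,182). Next I go above the heap for a close look.

```bash
cat >> h.py <<'E'
def go(x,y,z,ang=None):
    s=ctrl.state();R=np.array(s['orientation']);a=np.degrees(np.arctan2(R[1,0],R[0,0]))
    yaw=0 if ang is None else -np.radians((ang-a+180)%360-180)
    print('shift',np.round(tool([x,y,z]),4),'yaw',round(yaw,3),'now',np.round(s['ee_pos'],4),round(a,1),'q6',round(s['joints'][5],2),'t',s['t'],'gap',round(s['finger_gap'],4))
E
python3 -c "
from h import *
go(.578,.009,.2,55)"
```

```text
shift [ 0.5625 -0.3916  0.0024] yaw -0.712 now [ 0.1287 -0.5086  0.2019] 14.2 q6 1.43 t 0.1 gap 0.0852
```

Emit:
move_arm(
  rows=[
    {"tx": 0.5625,"ty": -0.3916,"tz": 0.002,"yaw": -0.712},
    {"tx": 0.5625,"ty": -0.3916,"tz": 0.002,"yaw": -0.712},
    {"tx": 0.5625,"ty": -0.3916,"tz": 0.002,"yaw": -0.712},
    {"tx": 0.5625,"ty": -0.3916,"tz": 0.002,"yaw": -0.712},
    {"tx": 0.5625,"ty": -0.3916,"tz": 0.002,"yaw": -0.712},
    {"tx": 0.5625,"ty": -0.3916,"tz": 0.002,"yaw": -0.712},
    {"tx": 0.5625,"ty": -0.3916,"tz": 0.002,"yaw": -0.712},
    {"tx": 0.5625,"ty": -0.3916,"tz": 0.002,"yaw": -0.712},
    {"tx": 0.5625,"ty": -0.3916,"tz": 0.002,"yaw": -0.712},
    {"tx": 0.5625,"ty": -0.3916,"tz": 0.002,"yaw": -0.712},
    {"tx": 0.5625,"ty": -0.3916,"tz": 0.002,"yaw": -0.712},
    {"tx": 0.5625,"ty": -0.3916,"tz": 0.002,"yaw": -0.712},
  ],
  fingers=0,
)

```text
t: 1.3
ee_pos: [0.523, -0.0539, 0.2005]
orientation: [[0.574, 0.819, -0.0], [0.819, -0.574, -0.0], [-0.0, -0.0, -1.0]]
ft_force: [0.8, -1.2, -0.7]
finger_gap: 0.0853
grasp_force: 0.0
```

```bash
python3 -c "
from h import *
go(.578,.009,.2,55)"
```

```text
shift [0.083  0.009  0.0005] yaw 0.0 now [ 0.523  -0.0539  0.2005] 55.0 q6 1.94 t 1.3 gap 0.0853
```

Emit:
move_arm(
  rows=[
    {"tx": 0.083,"ty": 0.009,"tz": 0.0},
    {"tx": 0.083,"ty": 0.009,"tz": 0.0},
    {"tx": 0.083,"ty": 0.009,"tz": 0.0},
    {"tx": 0.083,"ty": 0.009,"tz": 0.0},
  ],
)

```text
invalid input
```

```bash
cat >> h.py <<'E'
def macs(f):
    c=cloud(f);h=cv2.cvtColor(f['image'],cv2.COLOR_RGB2HSV);Z=c[...,2];H,S,V=h[...,0],h[...,1],h[...,2]
    near=(np.hypot(c[...,0]-.59,c[...,1]-.09)<.21)
    M=dict(green=(H>40)&(H<85)&(S>80),yellow=(H>22)&(H<35)&(S>90),white=(S<45)&(V>150),orange=(H<17)&(S>130)&(V>180),muffin=(H<20)&(V<150)&(Z>.04))
    for n,m in M.items():
        m=m&near&(Z>.026)&(Z<.075)
        if m.sum()<30: print(n,m.sum());continue
        q=c[m];zt=np.percentile(q[:,2],90);q=q[q[:,2]>zt-(.004 if n!='muffin' else .02)][:,:2]
        hull=cv2.convexHull(q.astype(np.float32));(cx,cy),r=cv2.minEnclosingCircle(hull)
        print(n,m.sum(),'mean',np.round(q.mean(0),4),'circ',round(cx,4),round(cy,4),round(r,4),'ztop',round(zt,4))
E
python3 -c "
from h import *
f=grab('wrist','w1.png');macs(f);go(.578,.009,.043,55)"
```

```text
green 1028 mean [0.6049 0.0327] circ 0.6007 0.0281 0.0206 ztop 0.0338
yellow 994 mean [0.5524 0.0111] circ 0.572 0.0118 0.0348 ztop 0.0338
white 1180 mean [ 0.5964 -0.016 ] circ 0.6062 0.0173 0.0563 ztop 0.0339
orange 1844 mean [0.5831 0.0106] circ 0.5829 0.0104 0.0206 ztop 0.0618
muffin 857 mean [0.6257 0.061 ] circ 0.6056 0.0312 0.0511 ztop 0.0511
shift [0.076  0.0088 0.1575] yaw 0.004 now [ 0.527  -0.0488  0.2002] 55.2 q6 1.95 t 1.35 gap 0.0854
```

View pics/w1.png

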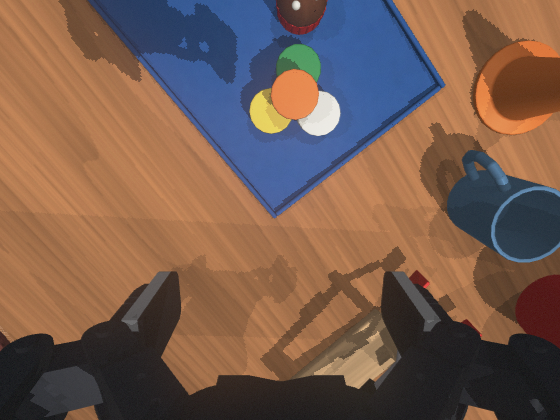

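The wrist view shows the full heap: orange at (295,94), green at (299,66), yellow at (270,111), white at (319,114), muffin at (302,5). The last move was refused, so I'm resending it with every field given.

Emit:
move_arm(
  rows=[
    {"tx": 0.05,"ty": 0.008,"tz": 0.01,"yaw": 0},
    {"tx": 0.08,"ty": 0.012,"tz": 0.03,"yaw": 0},
    {"tx": 0.08,"ty": 0.012,"tz": 0.07,"yaw": 0},
    {"tx": 0.08,"ty": 0.012,"tz": 0.11,"yaw": 0},
    {"tx": 0.08,"ty": 0.012,"tz": 0.14,"yaw": 0},
    {"tx": 0.08,"ty": 0.012,"tz": 0.157,"yaw": 0},
    {"tx": 0.08,"ty": 0.012,"tz": 0.157,"yaw": 0},
    {"tx": 0.08,"ty": 0.012,"tz": 0.157,"yaw": 0},
  ],
  fingers=0,
  force=30,
)

```text
t: 2.15
ee_pos: [0.5778, 0.0028, 0.0439]
orientation: [[0.574, 0.819, -0.0], [0.819, -0.574, 0.0], [-0.0, -0.0, -1.0]]
ft_force: [0.2, -1.1, 0.1]
finger_gap: 0.0854
grasp_force: 0.0
```

Emit:
move_arm(
  rows=[
    {"tx": 0,"ty": 0,"tz": 0,"yaw": 0},
    {"tx": 0,"ty": 0,"tz": 0,"yaw": 0},
    {"tx": 0,"ty": 0,"tz": 0,"yaw": 0},
    {"tx": 0,"ty": 0,"tz": 0,"yaw": 0},
    {"tx": 0,"ty": 0,"tz": 0,"yaw": 0},
    {"tx": 0,"ty": 0,"tz": 0,"yaw": 0},
  ],
  fingers=1,
  force=30,
)

```text
t: 2.75
ee_pos: [0.5778, 0.0028, 0.0437]
orientation: [[0.574, 0.819, 0.0], [0.819, -0.574, 0.0], [0.0, 0.0, -1.0]]
ft_force: [0.4, -0.5, 0.3]
finger_gap: 0.0003
grasp_force: 0.0
```

```bash
python3 -c "
from h import *
print(ctrl.state()['grasp_force']);go(.59,.21,.043)"
```

```text
0.0
shift [ 0.1767 -0.1089  0.0007] yaw 0 now [0.5778 0.0028 0.0437] 55.0 q6 2.06 t 2.75 gap 0.0003
```

The fingers shut empty and the pose is about 9 mm short of target. I'll look at what happened.

```bash
python3 -c "
from h import *
f=grab('wrist','w2.png');macs(f)
f=grab('scene');cv2.imwrite('pics/s2.png',cv2.resize(f['image'][160:300,200:400,::-1],(800,560),interpolation=cv2.INTER_CUBIC))"
```

```text
green 3268 mean [0.604  0.0318] circ 0.6005 0.0279 0.0208 ztop 0.0336
yellow 1652 mean [0.5504 0.0162] circ 0.5705 0.0114 0.0331 ztop 0.0336
white 2706 mean [0.6336 0.0715] circ 0.6339 0.0716 0.014 ztop 0.0521
orange 3255 mean [0.5838 0.0167] circ 0.5832 0.0102 0.0207 ztop 0.0615
muffin 5716 mean [0.6319 0.0695] circ 0.6064 0.0482 0.0565 ztop 0.0524
```

View pics/s2.png

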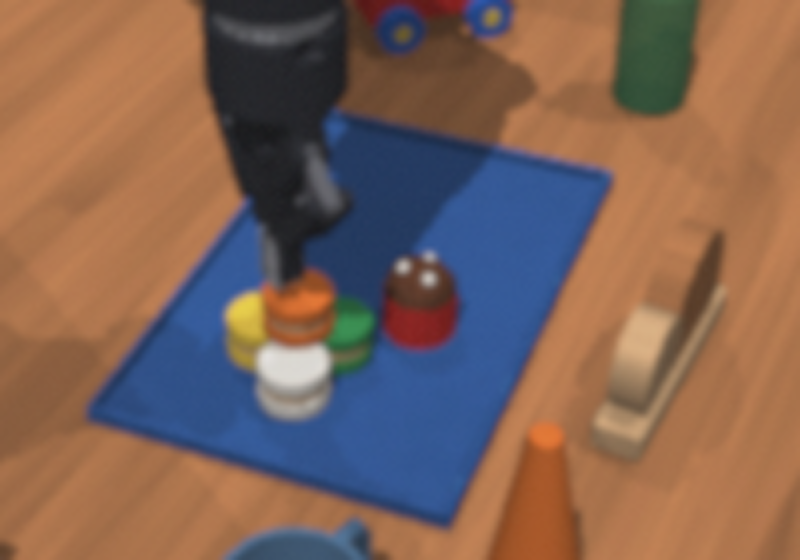

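Orange hasn't moved, and the shut fingertips look to be above or behind it. I'll check the tip position by depth.

```bash
python3 -c "
from h import *
for n in ('wrist','scene','top'):
  f=grab(n);c=cloud(f);V=f['image'].max(2)
  m=(V<75)&(np.hypot(c[...,0]-.578,c[...,1]-.003)<.06)&(c[...,2]>.02)&(c[...,2]<.2)&(f['z_map']>0)
  q=c[m]; print(n,m.sum());
  if m.sum():
    i=np.argsort(q[:,2])[:max(20,m.sum()//100)];print(np.round(q[i][::max(1,len(i)//8)],3))
"
```

```text
wrist 42491
[[ 0.576  0.013  0.099]
 [ 0.578  0.     0.109]
 [ 0.574 -0.004  0.109]
 [ 0.583  0.006  0.109]
 [ 0.579  0.002  0.11 ]
 [ 0.585  0.01   0.11 ]
 [ 0.579  0.006  0.11 ]
 [ 0.581  0.008  0.11 ]]
scene 636
[[ 0.619  0.026  0.024]
 [ 0.62   0.032  0.026]
 [ 0.581 -0.009  0.081]
 [ 0.581 -0.008  0.084]
 [ 0.588 -0.001  0.084]
 [ 0.586 -0.008  0.086]
 [ 0.588 -0.001  0.087]
 [ 0.582 -0.009  0.087]
 [ 0.587 -0.009  0.089]
 [ 0.592 -0.004  0.09 ]]
top 0
```

View pics/w2.png

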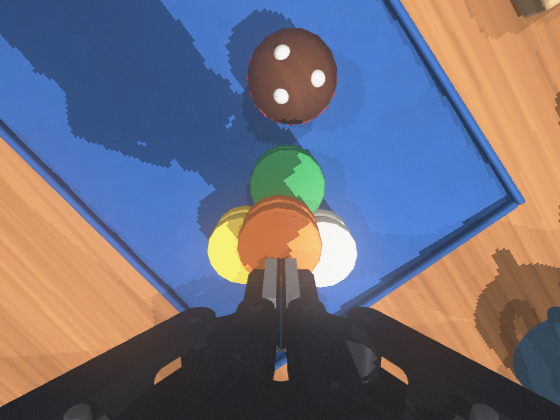

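The wrist view shows the shut pads at (282,262), over the near edge of the orange piece at (280,230).

```bash
python3 -c "
from h import *
f=grab('wrist');c=cloud(f)
for v in (245,255,262,270,280,290,300,310): print(v,[np.round(c[v,u],3).tolist() for u in (270,292)])
print(f['origin'],ctrl.state()['ee_pos'])
"
```

```text
245 [[0.58, 0.014, 0.061], [0.589, 0.008, 0.061]]
255 [[0.578, 0.01, 0.061], [0.586, 0.004, 0.061]]
262 [[0.581, 0.014, 0.081], [0.589, 0.009, 0.081]]
270 [[0.581, 0.014, 0.088], [0.589, 0.009, 0.089]]
280 [[0.581, 0.014, 0.097], [0.588, 0.009, 0.096]]
290 [[0.582, 0.014, 0.105], [0.588, 0.01, 0.105]]
300 [[0.582, 0.014, 0.113], [0.588, 0.01, 0.113]]
310 [[0.582, 0.014, 0.118], [0.588, 0.01, 0.119]]
[0.62004919 0.06189245 0.21496849] [0.57776107 0.00280366 0.04360945]
```

The pads' xy agrees with the TCP, but the shut tips stand at z≈0.078, about 41 mm higher than the reading implies. I'll work with that measured offset: open, shift 9 mm, go 43 mm lower, and close.

Emit:
move_arm(
  rows=[
    {"tx": 0.009,"ty": 0,"tz": 0,"yaw": 0},
    {"tx": 0.009,"ty": 0,"tz": 0,"yaw": 0},
    {"tx": 0.009,"ty": 0,"tz": 0,"yaw": 0},
    {"tx": 0.009,"ty": 0,"tz": 0,"yaw": 0},
    {"tx": 0.009,"ty": 0,"tz": 0,"yaw": 0},
    {"tx": 0.009,"ty": 0,"tz": 0.015,"yaw": 0},
    {"tx": 0.009,"ty": 0,"tz": 0.03,"yaw": 0},
    {"tx": 0.009,"ty": 0,"tz": 0.043,"yaw": 0},
    {"tx": 0.009,"ty": 0,"tz": 0.043,"yaw": 0},
  ],
  fingers=0,
)

```text
t: 3.95
ee_pos: [0.5815, 0.0102, -0.001]
orientation: [[0.574, 0.819, -0.003], [0.819, -0.574, 0.0], [-0.001, -0.003, -1.0]]
ft_force: [-0.5, 0.4, -0.4]
finger_gap: 0.0852
grasp_force: 0.0
```

Emit:
move_arm(
  rows=[
    {"tx": 0,"ty": 0,"tz": 0,"yaw": 0},
    {"tx": 0,"ty": 0,"tz": 0,"yaw": 0},
    {"tx": 0,"ty": 0,"tz": 0,"yaw": 0},
    {"tx": 0,"ty": 0,"tz": 0,"yaw": 0},
    {"tx": 0,"ty": 0,"tz": 0,"yaw": 0},
  ],
  fingers=1,
  force=30,
)

```text
t: 4.45
ee_pos: [0.5844, 0.0102, 0.0025]
orientation: [[0.574, 0.819, 0.003], [0.819, -0.574, -0.0], [0.002, 0.003, -1.0]]
ft_force: [-1.6, 1.1, 12.0]
finger_gap: 0.0411
grasp_force: 35.2
```

```bash
python3 -c "
from h import *
print(ctrl.state()['grasp_force'],ctrl.state()['ft_force']);f=grab('wrist');macs(f);go(.59,.21,-.025)
c=cloud(f);print([np.round(c[v,270],3).tolist() for v in range(240,310,8)])"
```

```text
35.21485970968115 [-1.58173185  1.11239632 11.95431571]
green 5038 mean [0.6038 0.0322] circ 0.6006 0.0281 0.0208 ztop 0.0335
yellow 113 mean [0.5574 0.0035] circ 0.5748 0.0046 0.0311 ztop 0.0337
white 1180 mean [0.6308 0.0693] circ 0.6159 0.037 0.0524 ztop 0.0532
orange 7655 mean [0.5843 0.0109] circ 0.5846 0.009 0.0211 ztop 0.0615
muffin 8960 mean [0.6282 0.0671] circ 0.6087 0.045 0.0577 ztop 0.0524
shift [ 0.1669 -0.1101  0.0275] yaw 0 now [0.5844 0.0102 0.0025] 55.0 q6 2.07 t 4.5 gap 0.0414
[[0.592, 0.028, 0.035], [0.592, 0.028, 0.044], [0.592, 0.028, 0.052], [0.593, 0.028, 0.06], [0.591, 0.026, 0.061], [0.589, 0.023, 0.06], [0.588, 0.021, 0.061], [0.586, 0.018, 0.061], [0.584, 0.016, 0.061]]
```

Orange is held (gap 41 mm, 35 N). I'll lift it, carry it to the left end of the tray and set it down.

Emit:
move_arm(
  rows=[
    {"tx": 0,"ty": 0,"tz": -0.04,"yaw": 0},
    {"tx": 0,"ty": 0,"tz": -0.065,"yaw": 0},
    {"tx": 0.04,"ty": -0.025,"tz": -0.065,"yaw": 0},
    {"tx": 0.08,"ty": -0.052,"tz": -0.065,"yaw": 0},
    {"tx": 0.12,"ty": -0.08,"tz": -0.065,"yaw": 0},
    {"tx": 0.167,"ty": -0.11,"tz": -0.05,"yaw": 0},
    {"tx": 0.167,"ty": -0.11,"tz": -0.02,"yaw": 0},
    {"tx": 0.167,"ty": -0.11,"tz": 0.01,"yaw": 0},
    {"tx": 0.167,"ty": -0.11,"tz": 0.022,"yaw": 0},
    {"tx": 0.167,"ty": -0.11,"tz": 0.022,"yaw": 0},
    {"tx": 0.167,"ty": -0.11,"tz": 0.022,"yaw": 0},
  ],
)

```text
t: 5.6
ee_pos: [0.5895, 0.2098, -0.0202]
orientation: [[0.574, 0.819, 0.001], [0.819, -0.574, 0.0], [0.001, 0.001, -1.0]]
ft_force: [0.3, -0.2, -0.1]
finger_gap: 0.0413
grasp_force: 30.7
```

Emit:
move_arm(
  rows=[
    {"tx": 0,"ty": 0,"tz": 0,"yaw": 0},
    {"tx": 0,"ty": 0,"tz": 0,"yaw": 0},
    {"tx": 0,"ty": 0,"tz": 0,"yaw": 0},
    {"tx": 0,"ty": 0,"tz": -0.03,"yaw": 0},
    {"tx": 0,"ty": 0,"tz": -0.07,"yaw": 0},
    {"tx": 0,"ty": 0,"tz": -0.1,"yaw": 0},
    {"tx": -0.05,"ty": 0.04,"tz": -0.1,"yaw": 0},
    {"tx": -0.1,"ty": 0.07,"tz": -0.1,"yaw": 0},
    {"tx": -0.15,"ty": 0.09,"tz": -0.1,"yaw": 0},
    {"tx": -0.17,"ty": 0.09,"tz": -0.1,"yaw": 0},
    {"tx": -0.17,"ty": 0.09,"tz": -0.1,"yaw": 0},
  ],
  fingers=0,
)

```text
t: 6.7
ee_pos: [0.5633, 0.0146, 0.0791]
orientation: [[0.578, 0.816, -0.001], [0.816, -0.578, -0.001], [-0.002, 0.0, -1.0]]
ft_force: [-1.0, 0.1, 1.1]
finger_gap: 0.0857
grasp_force: 0.0
```

```bash
python3 -c "
from h import *
f=grab('wrist');macs(f);go(.601,.028,-.02,52);f=grab('top');macs(f)"
```

```text
green 3171 mean [0.6006 0.0286] circ 0.6004 0.028 0.0209 ztop 0.0336
yellow 2753 mean [0.5604 0.0109] circ 0.5613 0.0124 0.023 ztop 0.0336
white 3115 mean [0.6334 0.0717] circ 0.6338 0.0718 0.0139 ztop 0.0509
orange 1
muffin 3743 mean [0.6336 0.0721] circ 0.6334 0.0718 0.0213 ztop 0.0522
shift [0.0303 0.0235 0.0992] yaw 0.048 now [0.5643 0.0168 0.0792] 54.8 q6 2.09 t 6.75 gap 0.085
green 0
yellow 0
white 0
orange 143 mean [0.5923 0.2061] circ 0.6799 0.1803 0.1131 ztop 0.0372
muffin 105 mean [0.7678 0.1359] circ 0.7696 0.1312 0.0311 ztop 0.0734
```

Orange is placed. Now I pick green.

Emit:
move_arm(
  rows=[
    {"tx": 0.032,"ty": 0.023,"tz": 0.0,"yaw": 0},
    {"tx": 0.032,"ty": 0.023,"tz": 0.035,"yaw": 0},
    {"tx": 0.032,"ty": 0.023,"tz": 0.06,"yaw": 0},
    {"tx": 0.032,"ty": 0.023,"tz": 0.085,"yaw": 0},
    {"tx": 0.032,"ty": 0.023,"tz": 0.098,"yaw": 0},
    {"tx": 0.032,"ty": 0.023,"tz": 0.098,"yaw": 0},
  ],
  fingers=0,
)

```text
t: 7.4
ee_pos: [0.6009, 0.0334, -0.0209]
orientation: [[0.573, 0.82, -0.003], [0.82, -0.573, 0.0], [-0.001, -0.003, -1.0]]
ft_force: [-0.1, -1.1, 0.7]
finger_gap: 0.0852
grasp_force: 0.0
```

Emit:
move_arm(
  rows=[
    {"tx": 0,"ty": 0,"tz": 0,"yaw": 0},
    {"tx": 0,"ty": 0,"tz": 0,"yaw": 0},
    {"tx": 0,"ty": 0,"tz": 0,"yaw": 0},
    {"tx": 0,"ty": 0,"tz": 0,"yaw": 0},
    {"tx": 0,"ty": 0,"tz": 0,"yaw": 0},
    {"tx": 0,"ty": 0,"tz": -0.04,"yaw": 0},
    {"tx": 0,"ty": 0,"tz": -0.065,"yaw": 0},
    {"tx": 0,"ty": 0,"tz": -0.065,"yaw": 0},
  ],
  fingers=1,
  force=30,
)

```text
t: 8.2
ee_pos: [0.6052, 0.032, 0.05]
orientation: [[0.574, 0.819, 0.007], [0.819, -0.574, -0.0], [0.004, 0.006, -1.0]]
ft_force: [0.8, -0.1, 0.0]
finger_gap: 0.0408
grasp_force: 30.8
```

```bash
python3 -c "
from h import *
f=grab('wrist');macs(f);go(.545,.165,-.018)"
```

```text
green 10
yellow 79 mean [ 0.5454 -0.0016] circ 0.5463 -0.001 0.0053 ztop 0.0337
white 422 mean [0.6341 0.0725] circ 0.6343 0.072 0.0137 ztop 0.053
orange 917 mean [0.5819 0.1964] circ 0.5834 0.1992 0.0164 ztop 0.0339
muffin 3687 mean [0.7174 0.0616] circ 0.692 0.0584 0.0756 ztop 0.0579
shift [ 0.075  -0.1248  0.0657] yaw 0 now [0.6039 0.032  0.048 ] 55.0 q6 2.11 t 8.25 gap 0.0408
```

Emit:
move_arm(
  rows=[
    {"tx": 0.025,"ty": -0.042,"tz": 0,"yaw": 0},
    {"tx": 0.05,"ty": -0.083,"tz": 0,"yaw": 0},
    {"tx": 0.075,"ty": -0.125,"tz": 0.005,"yaw": 0},
    {"tx": 0.075,"ty": -0.125,"tz": 0.03,"yaw": 0},
    {"tx": 0.075,"ty": -0.125,"tz": 0.055,"yaw": 0},
    {"tx": 0.075,"ty": -0.125,"tz": 0.063,"yaw": 0},
    {"tx": 0.075,"ty": -0.125,"tz": 0.063,"yaw": 0},
    {"tx": 0.075,"ty": -0.125,"tz": 0.063,"yaw": 0},
  ],
)

```text
t: 9.05
ee_pos: [0.5425, 0.165, -0.0175]
orientation: [[0.574, 0.819, -0.001], [0.819, -0.574, -0.0], [-0.001, -0.0, -1.0]]
ft_force: [0.3, -0.2, -0.3]
finger_gap: 0.0409
grasp_force: 33.0
```

Emit:
move_arm(
  rows=[
    {"tx": 0,"ty": 0,"tz": 0,"yaw": 0},
    {"tx": 0,"ty": 0,"tz": 0,"yaw": 0},
    {"tx": 0,"ty": 0,"tz": 0,"yaw": 0},
    {"tx": 0,"ty": 0,"tz": -0.03,"yaw": 0},
    {"tx": 0,"ty": 0,"tz": -0.07,"yaw": -0.1},
    {"tx": 0,"ty": 0,"tz": -0.1,"yaw": -0.25},
    {"tx": -0.03,"ty": 0.03,"tz": -0.1,"yaw": -0.4},
    {"tx": -0.06,"ty": 0.06,"tz": -0.1,"yaw": -0.55},
    {"tx": -0.09,"ty": 0.09,"tz": -0.1,"yaw": -0.7},
    {"tx": -0.12,"ty": 0.1,"tz": -0.1,"yaw": -0.85},
    {"tx": -0.12,"ty": 0.1,"tz": -0.1,"yaw": -1.0},
    {"tx": -0.12,"ty": 0.1,"tz": -0.1,"yaw": -1.13},
  ],
  fingers=0,
)

```text
t: 10.25
ee_pos: [0.5557, 0.0083, 0.0829]
orientation: [[-0.499, 0.866, 0.0], [0.866, 0.499, -0.0], [-0.0, 0.0, -1.0]]
ft_force: [0.0, -0.6, -0.1]
finger_gap: 0.0851
grasp_force: 0.0
```

```bash
python3 -c "
from h import *
f=grab('wrist');macs(f);go(.56,.011,-.02,120);f=grab('top');macs(f)"
```

```text
green 1608 mean [0.5455 0.1491] circ 0.5427 0.1543 0.0195 ztop 0.0337
yellow 2659 mean [0.5568 0.0102] circ 0.557 0.0099 0.0208 ztop 0.0336
white 2634 mean [0.632  0.0716] circ 0.6336 0.0717 0.0139 ztop 0.0491
orange 3
muffin 3085 mean [0.6356 0.0706] circ 0.6885 0.0572 0.0791 ztop 0.0521
shift [-0.0003  0.0048  0.1029] yaw 0.009 now [0.5557 0.0088 0.0829] 120.5 q6 0.92 t 10.3 gap 0.0852
green 144 mean [0.5397 0.1607] circ 0.5385 0.1588 0.0197 ztop 0.0375
yellow 0
white 0
orange 154 mean [0.6008 0.2003] circ 0.6808 0.1508 0.125 ztop 0.0373
muffin 116 mean [0.7671 0.1302] circ 0.769 0.1244 0.0383 ztop 0.071
```

Green is down at about (0.542, 0.158). Next is yellow, which I'll lift and move to (0.55, 0.08).

Emit:
move_arm(
  rows=[
    {"tx": 0,"ty": 0.002,"tz": 0.04,"yaw": 0},
    {"tx": 0,"ty": 0.002,"tz": 0.075,"yaw": 0},
    {"tx": 0,"ty": 0.002,"tz": 0.095,"yaw": 0},
    {"tx": 0,"ty": 0.002,"tz": 0.102,"yaw": 0},
    {"tx": 0,"ty": 0.002,"tz": 0.102,"yaw": 0},
  ],
  fingers=0,
)

```text
t: 10.85
ee_pos: [0.557, 0.0109, -0.0199]
orientation: [[-0.494, 0.869, -0.001], [0.869, 0.494, 0.0], [0.001, -0.001, -1.0]]
ft_force: [-0.1, -0.2, 0.7]
finger_gap: 0.0851
grasp_force: 0.0
```

Emit:
move_arm(
  rows=[
    {"tx": 0,"ty": 0,"tz": 0,"yaw": 0},
    {"tx": 0,"ty": 0,"tz": 0,"yaw": 0},
    {"tx": 0,"ty": 0,"tz": 0,"yaw": 0},
    {"tx": 0,"ty": 0,"tz": 0,"yaw": 0},
    {"tx": 0,"ty": 0,"tz": 0,"yaw": 0},
    {"tx": 0,"ty": 0,"tz": -0.03,"yaw": 0},
    {"tx": 0.03,"ty": 0.014,"tz": -0.03,"yaw": 0},
    {"tx": 0.064,"ty": 0.029,"tz": -0.03,"yaw": 0},
    {"tx": 0.064,"ty": 0.029,"tz": -0.02,"yaw": 0},
    {"tx": 0.064,"ty": 0.029,"tz": -0.001,"yaw": 0},
    {"tx": 0.064,"ty": 0.029,"tz": -0.001,"yaw": 0},
    {"tx": 0.064,"ty": 0.029,"tz": -0.001,"yaw": 0},
  ],
  fingers=1,
  force=30,
)

```text
t: 12.05
ee_pos: [0.5505, 0.0802, -0.0183]
orientation: [[-0.496, 0.869, -0.001], [0.869, 0.496, -0.0], [0.0, -0.001, -1.0]]
ft_force: [-0.1, -0.3, -1.0]
finger_gap: 0.0408
grasp_force: 33.4
```

Emit:
move_arm(
  rows=[
    {"tx": 0,"ty": 0,"tz": 0,"yaw": 0},
    {"tx": 0,"ty": 0,"tz": 0,"yaw": 0},
    {"tx": 0,"ty": 0,"tz": 0,"yaw": 0},
    {"tx": 0,"ty": 0,"tz": -0.04,"yaw": 0},
    {"tx": 0,"ty": 0,"tz": -0.09,"yaw": 0},
    {"tx": 0,"ty": 0,"tz": -0.14,"yaw": 0},
    {"tx": 0,"ty": 0,"tz": -0.19,"yaw": 0},
    {"tx": 0,"ty": 0,"tz": -0.23,"yaw": 0},
    {"tx": -0.03,"ty": -0.02,"tz": -0.23,"yaw": -0.1},
    {"tx": -0.07,"ty": -0.04,"tz": -0.23,"yaw": -0.22},
    {"tx": -0.11,"ty": -0.063,"tz": -0.23,"yaw": -0.34},
  ],
  fingers=0,
)

```text
t: 13.15
ee_pos: [0.5509, -0.0472, 0.2124]
orientation: [[-0.761, 0.648, 0.001], [0.648, 0.761, -0.0], [-0.001, 0.001, -1.0]]
ft_force: [0.7, -0.2, 0.2]
finger_gap: 0.0853
grasp_force: 0.0
```

```bash
python3 -c "
from h import *
go(.55,-.30,.2,187)"
```

```text
shift [-0.1632 -0.1931  0.0125] yaw -0.828 now [ 0.5509 -0.0472  0.2124] 139.6 q6 0.49 t 13.15 gap 0.0853
```

Emit:
move_arm(
  rows=[
    {"tx": -0.03,"ty": -0.033,"tz": 0.01,"yaw": -0.1},
    {"tx": -0.06,"ty": -0.067,"tz": 0.01,"yaw": -0.22},
    {"tx": -0.09,"ty": -0.1,"tz": 0.01,"yaw": -0.34},
    {"tx": -0.12,"ty": -0.14,"tz": 0.01,"yaw": -0.46},
    {"tx": -0.16,"ty": -0.18,"tz": 0.01,"yaw": -0.58},
    {"tx": -0.163,"ty": -0.193,"tz": 0.01,"yaw": -0.7},
    {"tx": -0.163,"ty": -0.193,"tz": 0.01,"yaw": -0.828},
    {"tx": -0.163,"ty": -0.193,"tz": 0.01,"yaw": -0.828},
    {"tx": -0.163,"ty": -0.193,"tz": 0.01,"yaw": -0.828},
  ],
)

```text
t: 14.05
ee_pos: [0.5481, -0.2985, 0.2018]
orientation: [[-0.994, -0.112, -0.0], [-0.112, 0.994, 0.0], [0.0, 0.0, -1.0]]
ft_force: [0.3, 0.3, -1.2]
finger_gap: 0.0853
grasp_force: 0.0
```

```bash
python3 -c "
from h import *
f=grab('wrist','w3.png');np.savez('w3.npz',c=cloud(f),im=f['image']);go(.55,-.3,.2,187);f=grab('top','t3.png');macs(f);grab('scene')
np.savez('t3.npz',c=cloud(f),im=f['image'])"
```

```text
shift [-0.0016 -0.0019  0.0018] yaw -0.009 now [ 0.5482 -0.2983  0.2018] -173.5 q6 -0.73 t 14.1 gap 0.0856
green 167 mean [0.5384 0.1595] circ 0.5377 0.1586 0.0204 ztop 0.0368
yellow 113 mean [0.55   0.0771] circ 0.5492 0.0773 0.0192 ztop 0.0373
white 191 mean [0.5979 0.0014] circ 0.607 0.0253 0.0645 ztop 0.0389
orange 177 mean [0.6235 0.1837] circ 0.6798 0.1506 0.1262 ztop 0.0387
muffin 304 mean [0.7195 0.0967] circ 0.7026 0.1101 0.0963 ztop 0.0677
```

View pics/w3.png

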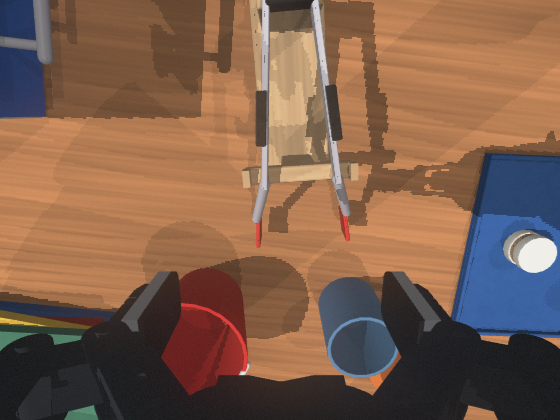

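View pics/t3.png

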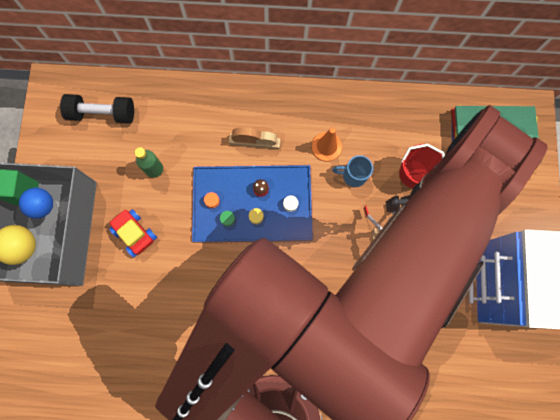

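The wrist view shows the tong grip pads at (262,118) and (333,112), with the tips at (258,232) and (346,225). The top view shows all four macarons spread out and the muffin free at (260,188).

```bash
python3 - <<'E'
from h import *
d=np.load('w3.npz');c=d['c'];im=d['im'].astype(int)
V=im.max(2)
for nm,(u0,u1,v0,v1) in dict(A=(252,275,80,155),B=(320,348,75,148)).items():
    w=np.zeros(V.shape,bool);w[v0:v1,u0:u1]=1
    m=w&(V<80)&(c[...,2]>.075);q=c[m];t=q[q[:,2]>.105]
    print(nm,m.sum(),q.mean(0).round(4),'top',len(t),t.mean(0).round(4),t.min(0).round(4),t.max(0).round(4))
R=(im[...,0]>150)&(im[...,1]<90)&(c[...,2]>.02)
for nm,(u0,u1,v0,v1) in dict(a=(250,268,215,250),b=(338,355,205,245)).items():
    w=np.zeros(V.shape,bool);w[v0:v1,u0:u1]=1
    q=c[w&R];print(nm,len(q),q.mean(0).round(4),q.min(0).round(4),q.max(0).round(4))
# hinge block
w=np.zeros(V.shape,bool);w[0:14,260:318]=1;q=c[w&(V<60)];print('hinge',len(q),q.mean(0).round(4),q.min(0).round(4),q.max(0).round(4))
E
```

```text
A 395 [ 0.4805 -0.3206  0.1101] top 395 [ 0.4805 -0.3206  0.1101] [ 0.4638 -0.3253  0.1069] [ 0.5017 -0.3069  0.3731]
B 550 [ 0.4725 -0.2678  0.1102] top 550 [ 0.4725 -0.2678  0.1102] [ 0.4534 -0.3069  0.1075] [ 0.4925 -0.259   0.3731]
a 93 [ 0.5977 -0.3162  0.0469] [ 0.5841 -0.3189  0.0455] [ 0.6103 -0.3136  0.0486]
b 103 [ 0.5802 -0.2293  0.0489] [ 0.4768 -0.3069  0.0202] [ 0.5934 -0.2236  0.3731]
hinge 431 [ 0.4064 -0.3089  0.1076] [ 0.4023 -0.3238  0.0909] [ 0.4768 -0.293   0.3731]
```

```bash
python3 -c "
from h import *
go(.478,-.294,.048,190.8)"
```

```text
shift [0.0694 0.0122 0.1538] yaw -0.074 now [ 0.5483 -0.2981  0.2018] -173.4 q6 -0.73 t 14.2 gap 0.0856
```

Emit:
move_arm(
  rows=[
    {"tx": 0.03,"ty": 0.006,"tz": 0,"yaw": -0.03},
    {"tx": 0.06,"ty": 0.012,"tz": 0,"yaw": -0.074},
    {"tx": 0.0694,"ty": 0.0122,"tz": 0.03,"yaw": -0.074},
    {"tx": 0.0694,"ty": 0.0122,"tz": 0.05,"yaw": -0.074},
    {"tx": 0.0694,"ty": 0.0122,"tz": 0.07,"yaw": -0.074},
    {"tx": 0.0694,"ty": 0.0122,"tz": 0.08,"yaw": -0.074},
    {"tx": 0.0694,"ty": 0.0122,"tz": 0.08,"yaw": -0.074},
  ],
  fingers=0,
)

```text
t: 14.9
ee_pos: [0.4773, -0.2938, 0.1207]
orientation: [[-0.982, -0.189, -0.002], [-0.189, 0.982, 0.001], [0.001, 0.002, -1.0]]
ft_force: [-0.0, -0.5, 0.0]
finger_gap: 0.0851
grasp_force: 0.0
```

```bash
python3 - <<'E'
from h import *
go(.478,-.294,.048,190.8)
f=grab('wrist','w4.png');c=cloud(f)
E
```

```text
shift [-0.0008 -0.0005  0.0727] yaw 0.002 now [ 0.4773 -0.2938  0.1207] -169.1 q6 -0.87 t 14.9 gap 0.0851
```

View pics/w4.png

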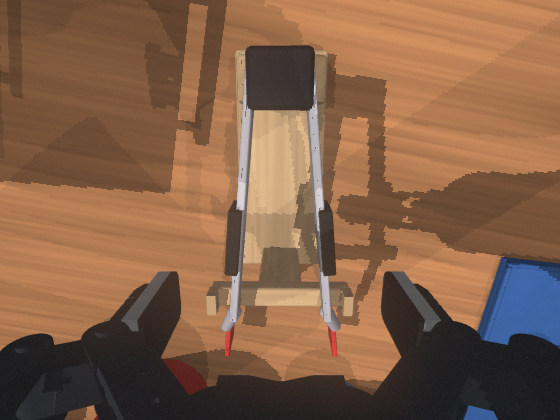

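The tongs are upright and centred in the view (pads at columns 234 and 327, fingers symmetric about 282). Now I descend.

Emit:
move_arm(
  rows=[
    {"tx": 0,"ty": 0,"tz": 0.025,"yaw": 0},
    {"tx": 0,"ty": 0,"tz": 0.05,"yaw": 0},
    {"tx": 0,"ty": 0,"tz": 0.065,"yaw": 0},
    {"tx": 0,"ty": 0,"tz": 0.072,"yaw": 0},
    {"tx": 0,"ty": 0,"tz": 0.072,"yaw": 0},
  ],
)

```text
t: 15.45
ee_pos: [0.478, -0.2947, 0.0498]
orientation: [[-0.982, -0.189, -0.0], [-0.189, 0.982, 0.0], [0.0, 0.0, -1.0]]
ft_force: [0.6, -0.2, -0.0]
finger_gap: 0.0855
grasp_force: 0.0
```

Emit:
move_arm(
  rows=[
    {"tx": 0,"ty": 0,"tz": 0,"yaw": 0},
    {"tx": 0,"ty": 0,"tz": 0,"yaw": 0},
    {"tx": 0,"ty": 0,"tz": 0,"yaw": 0},
    {"tx": 0,"ty": 0,"tz": 0,"yaw": 0},
    {"tx": 0,"ty": 0,"tz": 0,"yaw": 0},
  ],
  fingers=0.36,
  force=40,
)

```text
t: 15.95
ee_pos: [0.479, -0.2951, 0.0513]
orientation: [[-0.982, -0.189, 0.003], [-0.189, 0.982, -0.001], [-0.002, -0.002, -1.0]]
ft_force: [0.9, 2.9, 6.8]
finger_gap: 0.0543
grasp_force: 6.0
```

```bash
python3 - <<'E'
from h import *
go(.478,-.294,.048,190.8)
f=grab('wrist');c=cloud(f);im=f['image'].astype(int)
# fingertip pad heights: lowest dark/grey points near the fingers
s=ctrl.state();p=np.array(s['ee_pos']);R=np.array(s['orientation'])
q=(c-p)@R; m=(abs(q[...,0])<.016)&(abs(q[...,1])<.06)&(abs(q[...,1])>.018)&(f['z_map']>0)&(c[...,2]>.05)
print(m.sum()); 
for sg in (1,-1):
  k=c[m&(q[...,1]*sg>0)];print(sg,np.round(np.percentile(k[:,2],[0,1,5,25,50]),3))
E
```

```text
shift [0.0008 0.0012 0.0033] yaw 0.002 now [ 0.479  -0.2951  0.0513] -169.1 q6 -0.87 t 15.95 gap 0.0543
32719
1 [0.087 0.095 0.106 0.129 0.14 ]
-1 [0.088 0.095 0.106 0.128 0.14 ]
```

Emit:
move_arm(
  rows=[
    {"tx": 0,"ty": 0,"tz": -0.008,"yaw": 0},
    {"tx": 0,"ty": 0,"tz": -0.02,"yaw": 0},
    {"tx": 0,"ty": 0,"tz": -0.035,"yaw": 0},
    {"tx": 0,"ty": 0,"tz": -0.05,"yaw": 0},
    {"tx": 0,"ty": 0,"tz": -0.065,"yaw": 0},
    {"tx": 0,"ty": 0,"tz": -0.08,"yaw": 0},
    {"tx": 0,"ty": 0,"tz": -0.09,"yaw": 0},
    {"tx": 0,"ty": 0,"tz": -0.09,"yaw": 0},
  ],
)

```text
t: 16.8
ee_pos: [0.4787, -0.2954, 0.1417]
orientation: [[-0.982, -0.189, 0.002], [-0.189, 0.982, -0.002], [-0.002, -0.002, -1.0]]
ft_force: [0.8, 0.2, -1.2]
finger_gap: 0.0552
grasp_force: 4.6
```

```bash
cat >> h.py <<'E'
def tongs(save=None):
    f=grab('wrist',save);c=cloud(f);im=f['image'].astype(int)
    s=ctrl.state();p=np.array(s['ee_pos']);R=np.array(s['orientation']);q=(c-p)@R
    ok=f['z_map']>0
    h=ok&(im.max(2)<70)&(abs(q[...,1])<.03)&(q[...,0]>.07)&(q[...,0]<.11)&(c[...,2]>p[2]+.02)
    print('hinge z',np.round(np.percentile(c[h][:,2],[5,50,95]),4) if h.sum() else None,'y',q[h][:,1].mean() if h.sum() else 0, h.sum())
    r=ok&(im[...,0]>140)&(im[...,1]<90)&(im[...,2]<90)&(q[...,0]<-.07)&(q[...,0]>-.15)&(abs(q[...,1])<.06)
    for sg in (1,-1):
        k=r&(q[...,1]*sg>0)
        if k.sum()>5: print('tip',sg,k.sum(),'world',np.round(np.median(c[k],0),4),'tool',np.round(np.median(q[k],0),4),'xr',np.round([q[k][:,0].min(),q[k][:,0].max()],4))
    print('ee',np.round(p,4),'gap',s['finger_gap'],'grip',s['grasp_force'],'ft',np.round(s['ft_force'],1),s['t'])
    return f
E
python3 -c "
from h import *
tongs('w5.png');go(.5205,.0503,.14)"
```

```text
hinge z [0.1984 0.1999 0.2011] y -0.0007993112398758928 11355
ee [ 0.4782 -0.2951  0.1405] gap 0.05481590096159021 grip 4.63395399710862 ft [ 0.9 -0.4 -1.7] 16.85
shift [-1.068e-01  3.311e-01  2.000e-04] yaw 0 now [ 0.4782 -0.2951  0.1405] -169.1 q6 -0.87 t 16.85 gap 0.0548
```

View pics/w5.png

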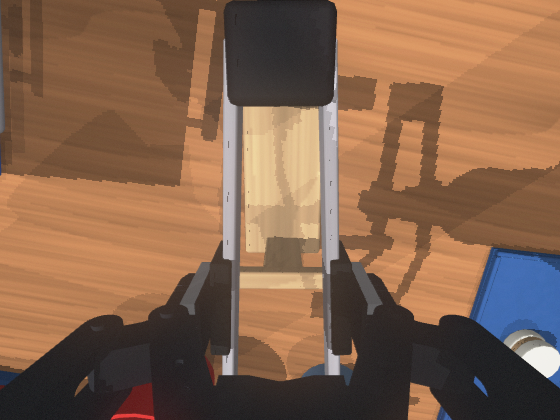

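The tongs are lifted level, with the hinge block centred at (280,55). I'll carry them gently to above the muffin.

Emit:
move_arm(
  rows=[
    {"tx": -0.003,"ty": 0.01,"tz": 0,"yaw": 0},
    {"tx": -0.01,"ty": 0.03,"tz": 0,"yaw": 0},
    {"tx": -0.019,"ty": 0.06,"tz": 0,"yaw": 0},
    {"tx": -0.03,"ty": 0.095,"tz": 0,"yaw": 0},
    {"tx": -0.042,"ty": 0.13,"tz": 0,"yaw": 0},
    {"tx": -0.053,"ty": 0.165,"tz": 0,"yaw": 0},
    {"tx": -0.064,"ty": 0.2,"tz": 0,"yaw": 0},
    {"tx": -0.076,"ty": 0.235,"tz": 0,"yaw": 0},
    {"tx": -0.087,"ty": 0.27,"tz": 0,"yaw": 0},
    {"tx": -0.097,"ty": 0.3,"tz": 0,"yaw": 0},
    {"tx": -0.104,"ty": 0.322,"tz": 0,"yaw": 0},
    {"tx": -0.107,"ty": 0.331,"tz": 0,"yaw": 0},
  ],
)

```text
t: 18.05
ee_pos: [0.5193, 0.0531, 0.1389]
orientation: [[-0.982, -0.191, -0.002], [-0.191, 0.982, 0.001], [0.001, 0.001, -1.0]]
ft_force: [0.6, 0.8, 0.0]
finger_gap: 0.0543
grasp_force: 4.6
```

Emit:
move_arm(
  rows=[
    {"tx": 0,"ty": 0,"tz": 0,"yaw": 0},
    {"tx": 0,"ty": 0,"tz": 0,"yaw": 0},
    {"tx": 0,"ty": 0,"tz": 0,"yaw": 0},
  ],
)

```text
t: 18.35
ee_pos: [0.5201, 0.0496, 0.1395]
orientation: [[-0.982, -0.188, -0.0], [-0.188, 0.982, -0.0], [0.0, -0.0, -1.0]]
ft_force: [0.2, 0.6, -0.3]
finger_gap: 0.0546
grasp_force: 4.6
```

```bash
python3 - <<'E'
from h import *
tongs()
s=ctrl.state();p=np.array(s['ee_pos']);R=np.array(s['orientation'])
for n in ('scene','top'):
    f=grab(n);c=cloud(f);im=f['image'].astype(int);q=(c-p)@R
    r=(f['z_map']>0)&(im[...,0]>110)&(im[...,1]<85)&(im[...,2]<85)&(c[...,2]>.06)&(q[...,0]<-.06)&(q[...,0]>-.17)&(abs(q[...,1])<.09)
    for sg in (1,-1):
        k=r&(q[...,1]*sg>0)
        if k.sum()>5: print(n,sg,k.sum(),'world',np.round(np.median(c[k],0),4),'tool min/max',np.round(np.percentile(q[k],[3,97],axis=0),4).tolist())
    b=(c[...,2]>.040)&(c[...,2]<.06)&(np.hypot(c[...,0]-.6335,c[...,1]-.072)<.03)
    print('muffin',b.sum(),c[b].mean(0) if b.any() else '')
f=grab('scene');cv2.imwrite('pics/s6.png',cv2.resize(f['image'][100:310,180:460,::-1],(800,600),interpolation=cv2.INTER_CUBIC))
go(.5205,.0503,.042)
E
```

```text
hinge z [0.1964 0.1979 0.199 ] y 0.0009159689982513913 10207
tip -1 99 world [0.6218 0.0534 0.0218] tool [-0.1006 -0.0154  0.1177] xr [-0.1173 -0.0938]
ee [0.5202 0.0496 0.1396] gap 0.05491181058969194 grip 4.63473141688155 ft [ 0.8  0.5 -0.9] 18.4
scene 1 132 world [0.6238 0.1045 0.1237] tool min/max [[-0.1253, 0.0313, 0.002], [-0.0994, 0.0366, 0.03]]
scene -1 134 world [0.6388 0.0352 0.1248] tool min/max [[-0.127, -0.0396, 0.0025], [-0.1003, -0.0339, 0.0288]]
muffin 164 [0.63536556 0.06569679 0.04695858]
muffin 0 
shift [-0.0003  0.0004  0.0977] yaw 0 now [0.5203 0.0499 0.1397] -169.2 q6 -0.23 t 18.55 gap 0.0546
```

View pics/s6.png

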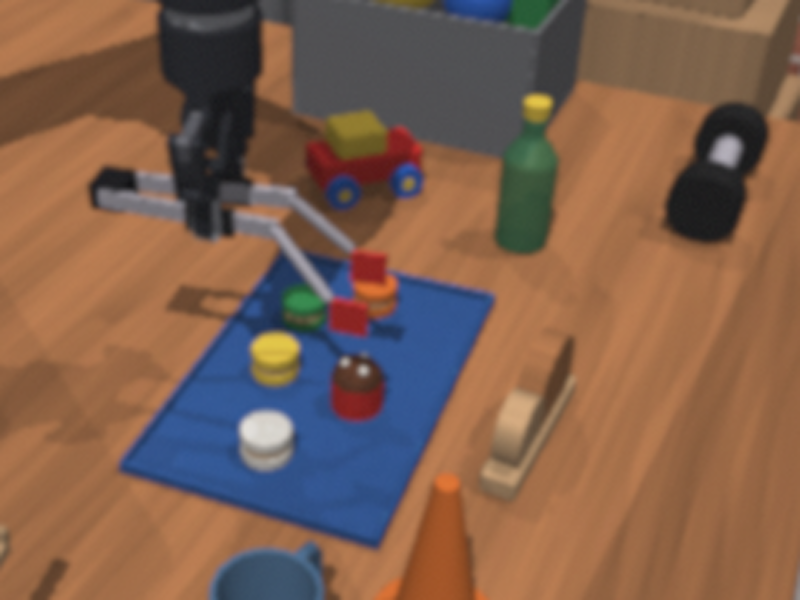

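The scene view shows the red plates at (368,268) and (349,317) straddling above the muffin at (357,388). By measurement the mouth is within about 2 mm of the muffin axis, so I descend.

Emit:
move_arm(
  rows=[
    {"tx": -0.002,"ty": 0,"tz": 0.01,"yaw": 0},
    {"tx": -0.002,"ty": 0,"tz": 0.03,"yaw": 0},
    {"tx": -0.002,"ty": 0,"tz": 0.05,"yaw": 0},
    {"tx": -0.002,"ty": 0,"tz": 0.068,"yaw": 0},
    {"tx": -0.002,"ty": 0,"tz": 0.082,"yaw": 0},
    {"tx": -0.002,"ty": 0,"tz": 0.092,"yaw": 0},
    {"tx": -0.002,"ty": 0,"tz": 0.097,"yaw": 0},
    {"tx": -0.002,"ty": 0,"tz": 0.097,"yaw": 0},
    {"tx": -0.002,"ty": 0,"tz": 0.097,"yaw": 0},
  ],
)

```text
t: 19.45
ee_pos: [0.5227, 0.0509, 0.043]
orientation: [[-0.982, -0.189, 0.001], [-0.189, 0.982, -0.0], [-0.001, -0.0, -1.0]]
ft_force: [0.0, -0.4, -0.7]
finger_gap: 0.0548
grasp_force: 4.6
```

```bash
python3 - <<'E'
from h import *
s=ctrl.state();print(s['ft_force'],s['finger_gap'],s['ee_pos'])
tongs()
f=grab('scene');cv2.imwrite('pics/s7.png',cv2.resize(f['image'][180:280,240:380,::-1],(784,560),interpolation=cv2.INTER_CUBIC))
E
```

```text
[ 0.02876271 -0.41835656 -0.66462075] 0.05484906004576507 [0.52265527 0.0509283  0.04303358]
hinge z [0.0998 0.1013 0.1025] y 0.002369920298603383 9189
tip -1 65 world [0.6175 0.057  0.0251] tool [-0.0942 -0.0119  0.0183] xr [-0.0984 -0.09  ]
ee [0.5228 0.0509 0.0432] gap 0.054560658769615245 grip 4.634202468150761 ft [ 0.   1.6 -1.6] 19.5
```

View pics/s7.png

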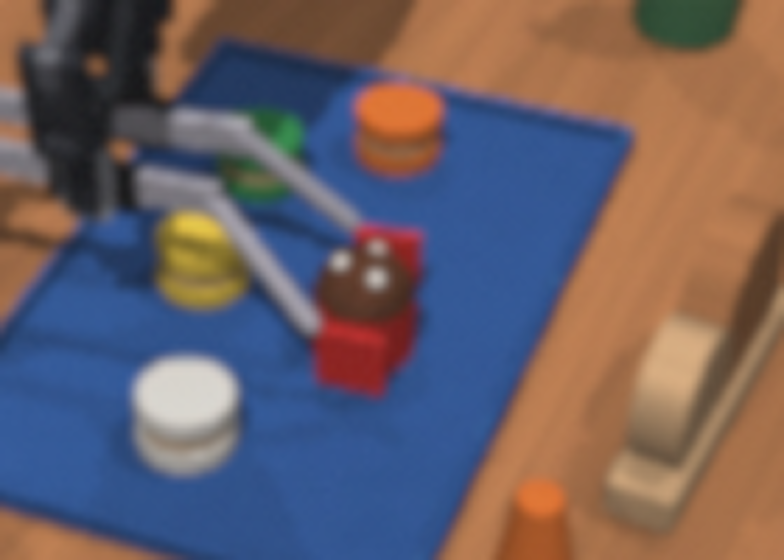

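The plates at (350,355) and (395,250) straddle the muffin. Now I squeeze. I've also gone past the 10-picture limit (12 viewed), so from here I use numbers only.

Emit:
move_arm(
  rows=[
    {"tx": 0,"ty": 0,"tz": 0,"yaw": 0},
    {"tx": 0,"ty": 0,"tz": 0,"yaw": 0},
    {"tx": 0,"ty": 0,"tz": 0,"yaw": 0},
    {"tx": 0,"ty": 0,"tz": 0,"yaw": 0},
    {"tx": 0,"ty": 0,"tz": 0,"yaw": 0},
    {"tx": 0,"ty": 0,"tz": 0,"yaw": 0},
  ],
  fingers=1,
  force=40,
)

```text
t: 20.15
ee_pos: [0.5225, 0.0509, 0.0429]
orientation: [[-0.982, -0.189, 0.001], [-0.189, 0.982, -0.0], [-0.001, -0.0, -1.0]]
ft_force: [-1.0, -1.1, 3.2]
finger_gap: 0.0428
grasp_force: 43.5
```

Emit:
move_arm(
  rows=[
    {"tx": 0,"ty": 0,"tz": -0.006,"yaw": 0},
    {"tx": 0,"ty": 0,"tz": -0.018,"yaw": 0},
    {"tx": 0,"ty": 0,"tz": -0.035,"yaw": 0},
    {"tx": 0,"ty": 0,"tz": -0.055,"yaw": 0},
    {"tx": 0,"ty": 0,"tz": -0.075,"yaw": 0},
    {"tx": 0,"ty": 0,"tz": -0.095,"yaw": 0},
    {"tx": 0,"ty": 0,"tz": -0.115,"yaw": 0},
    {"tx": 0,"ty": 0,"tz": -0.13,"yaw": 0},
    {"tx": 0,"ty": 0,"tz": -0.142,"yaw": 0},
    {"tx": 0,"ty": 0,"tz": -0.148,"yaw": 0},
    {"tx": 0,"ty": 0,"tz": -0.15,"yaw": 0},
    {"tx": 0,"ty": 0,"tz": -0.15,"yaw": 0},
  ],
)

```text
t: 21.35
ee_pos: [0.522, 0.051, 0.1924]
orientation: [[-0.982, -0.189, -0.0], [-0.189, 0.982, 0.0], [0.0, 0.0, -1.0]]
ft_force: [0.0, 0.1, -0.9]
finger_gap: 0.0425
grasp_force: 43.2
```

Emit:
move_arm(
  rows=[
    {"tx": 0,"ty": 0,"tz": 0,"yaw": 0},
    {"tx": 0,"ty": 0,"tz": 0,"yaw": 0},
    {"tx": 0,"ty": 0,"tz": 0,"yaw": 0},
    {"tx": 0,"ty": 0,"tz": 0,"yaw": 0},
    {"tx": 0,"ty": 0,"tz": 0,"yaw": 0},
    {"tx": 0,"ty": 0,"tz": 0,"yaw": 0},
    {"tx": 0,"ty": 0,"tz": 0,"yaw": 0},
    {"tx": 0,"ty": 0,"tz": 0,"yaw": 0},
  ],
)

```text
t: 22.15
ee_pos: [0.5222, 0.051, 0.1927]
orientation: [[-0.982, -0.189, 0.0], [-0.189, 0.982, 0.0], [-0.0, 0.0, -1.0]]
ft_force: [-1.6, 0.3, -1.3]
finger_gap: 0.0427
grasp_force: 43.2
```

```bash
python3 - <<'E'
from h import *
s=ctrl.state();p=np.array(s['ee_pos']);R=np.array(s['orientation']);print(p,s['ft_force'],s['finger_gap'],s['grasp_force'])
f=grab('scene');c=cloud(f);h=cv2.cvtColor(f['image'],cv2.COLOR_RGB2HSV);q=(c-p)@R
for n,m in dict(brown=(h[...,2]<140)&(h[...,0]<20),red=((h[...,0]<6)|(h[...,0]>172))&(h[...,1]>150)&(h[...,2]>90)).items():
    k=m&(np.hypot(c[...,0]-.6335,c[...,1]-.072)<.05)&(c[...,2]>.003)&(c[...,2]<.25)&(q[...,0]<-.07)
    print(n,k.sum(),np.round(np.percentile(c[k],[5,50,95],axis=0),3).tolist() if k.any() else '')
tr=(np.hypot(c[...,0]-.6335,c[...,1]-.072)<.02)&(c[...,2]<.06)&(c[...,2]>.01);print('left on tray',tr.sum())
macs(f)
E
```

```text
[0.52224228 0.05096683 0.19267374] [-1.62597266  0.34242445 -1.26455406] 0.04265530367063574 43.164984583854675
brown 340 [[0.619, 0.046, 0.164], [0.641, 0.059, 0.187], [0.653, 0.078, 0.2]]
red 216 [[0.624, 0.045, 0.162], [0.641, 0.049, 0.175], [0.652, 0.067, 0.188]]
left on tray 0
green 130 mean [0.5395 0.1578] circ 0.5383 0.1582 0.0214 ztop 0.0336
yellow 143 mean [0.5506 0.0781] circ 0.5516 0.08 0.0211 ztop 0.0334
white 186 mean [ 0.592  -0.0168] circ 0.5923 -0.0153 0.0215 ztop 0.0334
orange 70 mean [0.5898 0.2111] circ 0.5887 0.2113 0.0188 ztop 0.0336
muffin 185 mean [0.7858 0.0958] circ 0.7846 0.0965 0.0605 ztop 0.0697
```

```bash
python3 -c "
from bench import ctrl
print(ctrl.hand_in())"
```

```text
the job is handed in; nothing more can be done
None
```

The job is handed in at about 22 s: the macarons lie flat on the tray, well clear of each other (centres at least 70 mm apart), and the muffin is held still in the tongs about 15 cm above it; no verdict came back, and I viewed 12 pictures, two over the limit of 10.

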